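# Shut off the malt mill's hopper and hold its lid open for filling

### The arm

A 6-joint arm with a two-finger parallel gripper is mounted at the origin on the work surface. World frame = base frame: x ahead of the robot, y to its left, z up, the work surface at z = 0. Lengths are in m, angles in degrees, forces in N, time in s.
With the tool pointing down it reaches from about 0.25 to 0.85 m from the base axis. Payload 12.5 kg.
Tool frame: the origin (TCP) lies between the finger pads; the fingertips stand 22 mm ahead of it and the grasp point (between the pads) lies 3 mm ahead of it; z points along the fingers, y is the line along which they close (so a half turn about z gives the same grasp; the last joint's range is limited). The gripper opens to 93 mm and grips with 3 to 60 N. Pads are 15 mm wide; open, the fingers measure 128 mm over their backs; the gripper's body (75 mm by 188 mm) begins 65 mm behind the grasp point.
Start: joints at [58.694, 20.094, 94.641, -0, 65.266, -4.847], TCP at [0.245, 0.492, 0.241] pointing down, gripper open.
Joint ranges: [-157.81, 157.81], [-45, 120.19], [0.68, 151.7], [-89.99, 269.99], [4.06, 180], [-164.3, 164.3]. Speed limits (degrees/s): [127.2, 127.2, 159.86, 180, 180, 180].

### API

Orientations are given as a 3x3 rotation matrix whose columns are the frame's x, y, z axes.
In Python, from plant import * gives the robot as it stands.
- The arm moves only by the tool carry_out, never from a script. Its argument "targets" is one flat list of numbers, 7 for each row, row after row: the shift along the tool's x, y, z in mm, then the turn, a rotation vector about the tool's x, y, z in rad, then the opening, from 0 (shut) to 1 (fully open). A call has exactly 8 rows; each row is the pose to reach, as a shift and turn from the pose commanded when the call began, along the tool's axes at that moment; what a row does not reach only later rows make up. A row lasts 1/8 s, in which the tool goes at most 62.5 mm and 10.7 degrees, less where a joint would pass 70% of its speed; a pose out of reach is approached as far as the arm can. A call with a gripper value outside its range is refused whole. The fingers move at their own pace and stop on an object; the grip force is fixed at half the most. Time passes only in rows, so rows that repeat a pose let the fingers close, or fill a call up. It gives the time, the measured TCP pose, the force, the opening and the grip force at its end, in the units of the state.
- read_state(): the state, without advancing time (a new reading comes with each control period).
- snapshot(name): name is "scene" or "top" or "wrist"; returns (picture, depth): 420x560x3 uint8, red, green, blue; 420x560 float32, m along the optical axis (not along the pixel's ray), 0 where there is no reading.
- calibration(name): a dict with "camera_matrix" (3x3 intrinsics, pixels), "rvec" (rotation vector, rad) and "tvec" (3), from world to camera coordinates, as OpenCV has them; the wrist camera has in their place "tool_from_camera" (4x4, takes a point from camera to tool coordinates, whose origin is the TCP and whose axes are the flange's). Camera axes: x right, y down, z forward; pixel columns grow to the right and rows downward; lengths in m; the calibration is good to about 2 mm. A picture is of the moment at which its call begins: read the wrist's pose just before it. calibration takes no time and is no camera call.
- job_done(): hands the job in; it is judged then, once.
Trained networks look in the newest picture that a camera, given by its name, has taken for a name from the list of things; names that differ only in an ending like _2 or _b are one class to them, and where a whole thing is asked for, a point or a joint stands for the part that bears it (a point fixed in the world has none). Each returns a list of dicts, best first, with "p" (0 to 1); they miss things now and then, are a little off and sometimes report something else, mostly with a low value. They report only what shows in the picture. A call takes as long as a camera call.
- search_frame(camera, query): "position" ([x, y, z] in m, in world coordinates, good to about 4 mm: the middle of the surface that is visible of it).
- outline_of(camera, query): "mask" (420x560 bool, what is visible of it).
- mark_of(camera, query): "position" ([x, y, z] in m, in world coordinates, good to about 4 mm: a listed point, or the origin of a listed thing).
The state is a dict: "time": time; "joint_positions": joint angles; "joint_vel": joint speeds; "tau": joint torques, N m; "ee_pos": TCP position; "ee_rot": TCP orientation; "force": force on the tool from outside, world axes, zero at the start; "torque": the same for the moment, N m; "opening": opening from 0.0 (shut) to 1.0 (fully open); "gripper_force": force on a finger pad.
Only numpy, scipy, OpenCV 4.12 (cv2) and the standard library are available. Lean on these libraries where they do the work, as an engineer would, in place of code of your own. Each camera call takes 0.05 s, during which the arm holds its last target. There are 200 camera calls.

### The job

The hopper of the malt mill is about to be filled: push the slide gate under it fully home, swing the keeper arm square across the gate, close behind the gate's upturned pull, so that it is locked, and then lift the hopper's self-closing lid by its bow handle to 60 degrees open. Finish while still holding the lid there by the handle, steady at that angle, so that I can pour the malt in; nothing is let go or put down at the end. Leave the jug, the bottle, the carton and the jar standing where they are.

Things in the scene. Friction and masses are not known exactly. Their poses are not given: they have to be found in the camera images.
- hopper: Square steel hopper fixed on the counter, 200 x 200 mm, rim 170 mm up, tapering below 92 mm to a 96 mm throat. Origin on the counter under its centre; z up, -x its front, -y the side where the gate comes out. 'Hopper (x, y)' below: mm in this frame. Gate guides: 12 mm bars at x = +-50, out to y = -195, tops 40 mm up.
- gate (a joint): Slide gate, a flat steel blade 28 mm above the counter in the guides. Value in m: 0 = fully home (hard stop), larger = pulled out along hopper -y (at most 0.060). It starts 0.03 to 0.055 out, slides against about 4 N of friction and stays where it is left.
- gate_pull (a point): Middle of the gate's upturned pull: an upright steel plate at the blade's outer end, 36 mm wide along hopper x, 4 mm thick along y, from 28 to 74 mm above the counter; this point is 55 mm up. With the gate home it is at hopper (0, -170); it moves along -y with the gate.
- keeper (a joint): Keeper arm turning about an upright pin on the end of the front guide. Value in rad: 0 = square across the gate (along hopper +x), just outside the pull, locked (hard stop); 1.57 = pointing out along hopper -y. Starts at 1.6 to 1.95, light friction (about 0.7 N at the grip), stays where left. With the gate out, the pull is in its way.
- keeper_pin (a point): Axis of the keeper arm's pin, at hopper (-50, -181), 72 mm above the counter (the level of keeper_grip; the pin itself ends lower).
- keeper_grip (a point): Middle of the keeper's grip: a black upright cylinder 16 mm in diameter on the arm's end, 90 mm from the pin, from 50 to 90 mm above the counter (this point: 72 mm). The arm is 14 mm wide, 44 to 50 mm above the counter. When locked the grip is at hopper (40, -181).
- lid_angle (a joint): Lid over the front half of the hopper, a 135 x 206 mm steel plate hinged along its rear edge. Value in rad: 0 = shut, grows as the front edge rises, 1.047 = 60 degrees open. Its weight and a spring push it shut at every angle: about 2 to 3 N at the handle. It starts shut.
- lid_hinge (a point): Middle of the lid's hinge axis, at hopper (30, 0), 174 mm above the counter; the axis runs along hopper y.
- lid: The lid as a body, bow handle included. Origin on the hinge axis; its own y along the axis, its -x pointing from the hinge to the handle and tipping up with the lid.
- bow_mid (a point): Middle of the bow handle's bar: round, 10 mm in diameter, 110 mm long along hopper y, 48 mm out from the lid's front edge (43 mm clear), 183 mm from the hinge axis along the lid and 6 mm below it. 168 mm above the counter with the lid shut, about 329 mm at 60 degrees.
- jug: Bystander: open steel jug with a side handle, 100 mm in diameter, 115 mm tall, left of the hopper. Origin at the centre of its foot.
- wine_bottle: Bystander: green wine bottle, 76 mm in diameter, 290 mm tall, left of the hopper and farther back. Origin at the centre of its foot.
- carton: Bystander: white instrument carton lying flat, 180 x 55 x 45 mm, long along its own x, left of the hopper and nearer the robot. Origin at the centre of its underside.
- jar: Bystander: whitish jar with a metal cap, 72 mm in diameter, 85 mm tall, behind the hopper. Origin at the centre of its foot.

How it is judged:
By the outcome, as a careful person would: the job done as asked, in the order asked, and still so for the second after the job is handed in, while the arm keeps its last pose, push and grip.
It also fails if it takes over 61 s, if anything falls off the work surface, if the arm or the gripper's body presses on something with over 40 N, if the wrist force passes 120 N, or if a joint passes its speed limit or range.

## Working session

There is one attempt and no reset: what is moved stays moved. The work goes in short steps, Python scripts to look and compute and a tool call to move; the robot and the scene stay as the last step left them, time stands still between calls to the robot, and variables do not carry over. Pictures are saved under pics/ and viewed, at most 10 in all, crops included, and the job is handed in when it is done.

Besides the shell and the picture viewer there is one more tool, called after "Call:" as name(argument=value, ...) on one line, values as JSON. carry_out: Moves the arm, as the interface text tells. Its arguments: {"type":"object","properties":{"targets":{"type":"array","items":{"type":"number"}}},"required":["targets"]}

```bash
ls; mkdir -p pics
python3 - <<'E'
from plant import *
import cv2,numpy as np
s=read_state();print(s['time'],s['ee_pos'],np.round(s['ee_rot'],3).tolist(),s['opening'])
ims=[]
for c in("scene","top"):
    im,d=snapshot(c);ims.append(im)
    for q in("gate_pull","keeper_pin","keeper_grip","lid_hinge","bow_mid","hopper","lid","jug","wine_bottle","carton","jar"):
        r=mark_of(c,q);print(c,q,[(np.round(x['position'],3).tolist(),round(x['p'],2)) for x in r[:2]])
    cv2.imwrite(f"pics/{c}0.png",cv2.cvtColor(im,cv2.COLOR_RGB2BGR))
E
```

```text
pics
0.0 [0.24487426 0.49210763 0.24007417] [[-0.895, 0.446, -0.001], [0.446, 0.895, -0.001], [0.0, -0.001, -1.0]] 1.0015564914332045
scene gate_pull [([0.592, -0.106, 0.053], 0.97), ([0.617, 0.094, 0.172], 0.4)]
scene keeper_pin [([0.54, -0.089, 0.071], 0.74), ([0.615, 0.092, 0.174], 0.4)]
scene keeper_grip [([0.522, -0.18, 0.071], 0.56)]
scene lid_hinge [([0.612, 0.093, 0.174], 0.57)]
scene bow_mid [([0.43, 0.09, 0.167], 0.65)]
scene hopper []
scene lid [([0.617, 0.093, 0.171], 0.91)]
scene jug [([0.58, 0.294, -0.001], 0.98)]
scene wine_bottle [([0.681, 0.283, 0.003], 0.64), ([0.579, 0.298, -0.0], 0.56)]
scene carton [([0.4, 0.278, 0.003], 0.57)]
scene jar [([0.74, 0.024, 0.001], 0.61)]
top gate_pull [([0.592, -0.108, 0.057], 0.81)]
top keeper_pin [([0.544, -0.09, 0.07], 0.91)]
top keeper_grip [([0.523, -0.174, 0.071], 0.68)]
top lid_hinge [([0.612, 0.093, 0.177], 0.64)]
top bow_mid [([0.43, 0.092, 0.168], 0.83)]
top hopper [([0.742, 0.028, -0.003], 0.71), ([0.577, 0.294, 0.002], 0.64)]
top lid [([0.612, 0.095, 0.174], 0.79)]
top jug [([0.578, 0.29, 0.001], 0.86)]
top wine_bottle [([0.686, 0.285, 0.003], 0.9)]
top carton [([0.402, 0.28, -0.001], 0.88)]
top jar [([0.741, 0.031, -0.003], 0.59), ([0.588, -0.108, 0.056], 0.17)]
```

View pics/scene0.png

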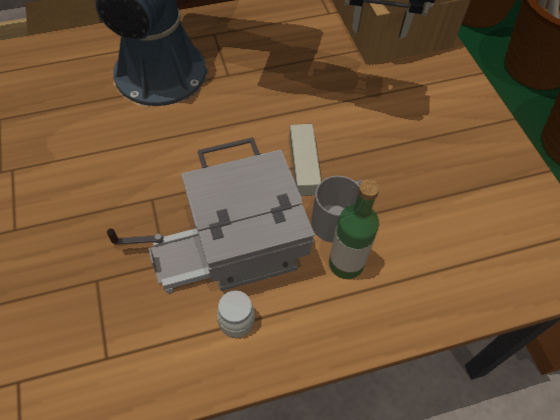

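View pics/top0.png

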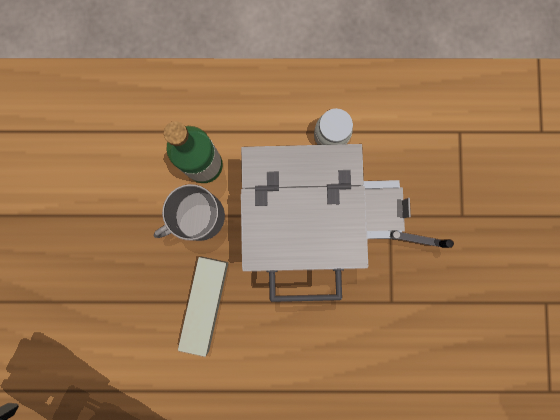

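The scene view shows the hopper in the centre with its bow at (228,145) and the keeper grip at (112,236). In the top view the pull is at (404,208), the grip at (447,243), the bow bar runs from (272,299) to (341,298), and the lid corners are at (243,270) and (367,268). The marks agree with these. Next I'll fit the hopper frame.

```bash
cat > h.py <<'E'
import numpy as np,cv2
from plant import *
from scipy.optimize import least_squares
def ray(c,uv,z):
    k=calibration(c);R=cv2.Rodrigues(np.array(k['rvec'],float))[0];t=np.array(k['tvec'],float).ravel()
    d=R.T@np.linalg.inv(k['camera_matrix'])@[uv[0],uv[1],1];o=-R.T@t
    return o+d*(z-o[2])/d[2]
def fit(pts):
    f=lambda p:np.concatenate([W(h,p)-w[:2] for h,w in pts])
    r=least_squares(f,[.58,.09,0.]);return r.x,f(r.x).reshape(-1,2)
def W(h,p):
    c,s=np.cos(p[2]),np.sin(p[2]);return p[:2]+np.array([[c,-s],[s,c]])@(np.array(h)/1000)
E
python3 - <<'E'
from h import *
c=[ray("top",u,z) for u,z in [((243,270),.175),((367,268),.175),((242,147),.175),((361,145),.175),((272,299),.168),((341,298),.168)]]
print(np.round(c,3).tolist())
for a,b in((0,1),(2,3),(4,5)):
    d=c[b]-c[a];print('yaw',np.degrees(np.arctan2(d[0],-d[1])),np.linalg.norm(d))
m=[((30,0),w) for w in([.612,.093],[.612,.093],[.617,.093],[.612,.095])]+[((-153,0),w) for w in([.43,.09],[.43,.092])]+[((-50,-181),w) for w in([.54,-.089],[.544,-.09])]
m=[(h,np.array(w)) for h,w in m]
p,r=fit(m);print(p,np.degrees(p[2]),np.round(r*1000,1).tolist())
p2,r=fit(m+[((-105,103),c[0]),((-105,-103),c[1])]+[((-153,50),c[4]),((-153,-50),c[5])]);print(p2,np.degrees(p2[2]),np.round(r*1000,1).tolist())
def inv(w):
    s,cc=np.sin(p2[2]),np.cos(p2[2]);return np.array([[cc,s],[-s,cc]])@(np.array(w)-p2[:2])*1000
print(inv([.592,-.107]),inv([.5225,-.177]),inv([.542,-.0895]))
E
```

```text
[[0.477, 0.192, 0.175], [0.48, -0.012, 0.175], [0.682, 0.195, 0.175], [0.685, -0.005, 0.175], [0.429, 0.144, 0.168], [0.431, 0.03, 0.168]]
yaw 0.9411833930945649 0.20384361754185007
yaw 0.9688588858330616 0.19965053890205844
yaw 0.8512864916168705 0.11383305893719087
[0.58390026 0.09350206 0.03218725] 1.8441937541670212 [[1.9, 1.5], [1.9, 1.5], [-3.1, 1.5], [1.9, -0.5], [1.0, -1.4], [1.0, -3.4], [-0.2, -0.0], [-4.2, 1.0]]
[0.5837708  0.093213   0.03117312] 1.7860879408619483 [[1.8, 1.1], [1.8, 1.1], [-3.2, 1.1], [1.8, -0.9], [0.8, -1.6], [0.8, -3.6], [-0.6, -0.3], [-4.6, 0.7], [-1.5, 1.0], [1.6, -1.1], [-0.0, -5.8], [1.4, 8.0]]
[   1.98495069 -200.37221845] [ -69.66304795 -268.17202886] [ -47.44531604 -181.32231735]
```

```bash
cat >> h.py <<'E'
from scipy.spatial.transform import Rotation as Ro
P=np.array([.583,.0925,.0227])
def Rt(yaw,p=np.pi/2):  # yaw = world angle of tool y (tool down); p = pitch below horizontal
    c,s=np.cos(yaw),np.sin(yaw)
    z=np.array([np.cos(p)*c,np.cos(p)*s,-np.sin(p)]);y=np.array([np.sin(p)*c,np.sin(p)*s,np.cos(p)])
    return np.column_stack([np.cross(y,z),y,z])
def delta(pos,R,pos0=None,R0=None):
    s=read_state();R0=np.array(s['ee_rot']) if R0 is None else R0;pos0=np.array(s['ee_pos']) if pos0 is None else pos0
    d=np.round(R0.T@(np.array(pos)-pos0)*1000,1);w=np.round(Ro.from_matrix(R0.T@R).as_rotvec(),3)
    print('mm',d.tolist(),'rot',w.tolist())
E
python3 - <<'E'
from h import *
delta([.588,-.16,.24],Rt(.0227))
E
```

```text
mm [-597.7, -431.2, 0.6] rot [0.0, -0.0, 1.086]
```

Call:
carry_out(targets=[-598,-431,0,0,0,1.086,0,-598,-431,0,0,0,1.086,0,-598,-431,0,0,0,1.086,0,-598,-431,0,0,0,1.086,0,-598,-431,0,0,0,1.086,0,-598,-431,0,0,0,1.086,0,-598,-431,0,0,0,1.086,0,-598,-431,0,0,0,1.086,0])

```text
time: 2.2
ee_pos: [0.4787, 0.0479, 0.2409]
ee_rot: [[-0.023, 1.0, 0.001], [1.0, 0.023, 0.0], [0.0, 0.001, -1.0]]
force: [0.8, 1.1, 0.4]
opening: 0.185
gripper_force: 0.0
```

Run:
```python
from h import *
s=read_state();print(s['ee_pos'],s['joint_positions'],s['joint_vel'])
delta([.588,-.16,.24],Rt(.0227))
```

```text
[0.47865587 0.04793654 0.24090266] [ 1.68998681e-01  1.28609288e+01  1.04493560e+02  6.18637848e-03
  6.26039719e+01 -1.14234246e+00] [-55.65596984  17.13601845 -21.96697148  -0.06861179   4.34988676
 -55.4218528 ]
mm [-210.4, 104.6, 1.0] rot [0.001, -0.0, 0.0]
```

Call:
carry_out(targets=[-50,25,0,0,0,0,0,-100,50,0,0,0,0,0,-150,75,0,0,0,0,0,-200,100,0,0,0,0,0,-200,100,40,0,0,0,0,-200,100,80,0,0,0,0,-200,100,100,0,0,0,0,-200,100,100,0,0,0,0])

```text
time: 3.2
ee_pos: [0.5818, -0.1475, 0.1393]
ee_rot: [[-0.023, 1.0, -0.003], [1.0, 0.023, 0.001], [0.001, -0.003, -1.0]]
force: [0.4, 0.0, 0.6]
opening: 0.007
gripper_force: 0.0
```

Run:
```python
from h import *
s=read_state();print(s['ee_pos'],s['force'],s['joint_vel'])
im,d=snapshot("wrist");cv2.imwrite("pics/w1.png",im[...,::-1])
for q in("gate_pull","keeper_grip","keeper_pin"): print(q,[(np.round(x['position'],4),round(x['p'],2)) for x in mark_of("wrist",q)[:2]])
im,d=snapshot("top");
for q in("gate_pull","keeper_grip"): print(q,[(np.round(x['position'],4),round(x['p'],2)) for x in mark_of("top",q)[:2]])
```

```text
[ 0.58178814 -0.14751324  0.13930927] [0.43918175 0.0015855  0.58715991] [ 7.21594336e-02 -2.16723837e+00 -1.78701356e+00  3.63883373e-02
  1.18250040e+00 -1.40220037e-03]
gate_pull [(array([ 0.5909, -0.1104,  0.0562]), 0.68)]
keeper_grip [(array([ 0.5255, -0.1743,  0.0712]), 0.96)]
keeper_pin [(array([ 0.5386, -0.0869,  0.0704]), 0.57)]
gate_pull []
keeper_grip [(array([ 0.5202, -0.1756,  0.0736]), 0.71)]
```

View pics/w1.png

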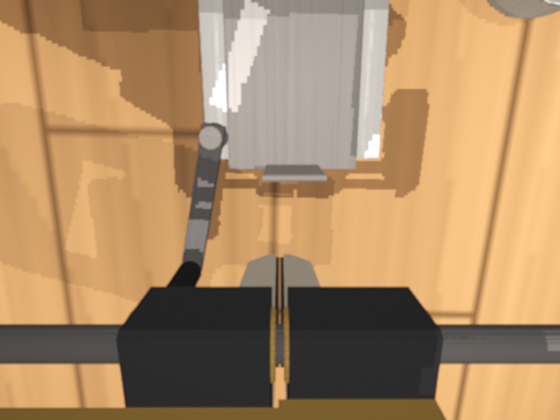

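The wrist view shows the pull at (295,173) straight ahead of the closed fingers (280,300). The keeper pin is at (212,137) and the grip at (185,275), clear to the left. I'll lower the tool and push the gate.

Call:
carry_out(targets=[-4,6,25,0,0,0,0,-4,6,50,0,0,0,0,-4,6,64,0,0,0,0,-4,6,64,0,0,0,0,8,6,64,0,0,0,0,20,6,64,0,0,0,0,30,6,64,0,0,0,0,40,6,64,0,0,0,0])

```text
time: 4.55
ee_pos: [0.5878, -0.1072, 0.0772]
ee_rot: [[-0.024, 1.0, 0.001], [1.0, 0.024, -0.001], [-0.001, 0.001, -1.0]]
force: [-1.8, -4.5, 3.9]
opening: 0.004
gripper_force: 2.2
```

Call:
carry_out(targets=[2,0,0,0,0,0,0,4,0,0,0,0,0,0,6,0,0,0,0,0,0,8,0,0,0,0,0,0,10,0,0,0,0,0,0,12,0,0,0,0,0,0,14,0,0,0,0,0,0,14,0,0,0,0,0,0])

```text
time: 5.55
ee_pos: [0.5871, -0.0933, 0.0765]
ee_rot: [[-0.023, 1.0, -0.0], [1.0, 0.023, 0.0], [0.0, -0.0, -1.0]]
force: [1.5, -3.1, 1.4]
opening: 0.002
gripper_force: 1.1
```

Call:
carry_out(targets=[1,0,0,0,0,0,0,2,0,0,0,0,0,0,3,0,0,0,0,0,0,4,0,0,0,0,0,0,5,0,0,0,0,0,0,6,0,0,0,0,0,0,6,0,0,0,0,0,0,6,0,0,0,0,0,0])

```text
time: 6.55
ee_pos: [0.5869, -0.0878, 0.0765]
ee_rot: [[-0.023, 1.0, -0.0], [1.0, 0.023, -0.0], [-0.0, -0.0, -1.0]]
force: [0.9, -6.1, -1.0]
opening: 0.003
gripper_force: 2.8
```

Call:
carry_out(targets=[1,0,0,0,0,0,0,1,0,0,0,0,0,0,2,0,0,0,0,0,0,2,0,0,0,0,0,0,3,0,0,0,0,0,0,3,0,0,0,0,0,0,3,0,0,0,0,0,0,3,0,0,0,0,0,0])

```text
time: 7.55
ee_pos: [0.587, -0.0875, 0.0766]
ee_rot: [[-0.023, 1.0, 0.0], [1.0, 0.023, -0.004], [-0.004, 0.0, -1.0]]
force: [-0.9, -24.6, -1.9]
opening: 0.008
gripper_force: 12.1
```

Force jumped to 25 N with no travel, so the gate is against its stop, and the position matches the expected home. Next I'll back off, rise and move round behind the keeper grip.

Call:
carry_out(targets=[-20,0,0,0,0,0,0,-40,0,-20,0,0,0,0,-50,0,-60,0,0,0,0,-60,-20,-60,0,0,0.18,0,-70,-50,-60,0,0,0.36,0,-80,-75,-60,0,0,0.54,0,-84,-92,-60,0,0,0.72,0,-84,-92,-60,0,0,0.9,0])

```text
time: 8.55
ee_pos: [0.4959, -0.1707, 0.1366]
ee_rot: [[0.773, 0.634, -0.001], [0.634, -0.773, 0.001], [0.0, -0.001, -1.0]]
force: [-0.3, 0.5, -0.1]
opening: 0.005
gripper_force: 0.0
```

Call:
carry_out(targets=[0,0,0,0,0,0.18,0,0,0,0,0,0,0.36,0,0,0,0,0,0,0.54,0,0,0,0,0,0,0.72,0,0,0,0,0,0,0.88,0,0,0,0,0,0,0.88,0,0,0,0,0,0,0.88,0,0,0,0,0,0,0.88,0])

```text
time: 9.55
ee_pos: [0.4969, -0.1706, 0.1366]
ee_rot: [[0.983, -0.183, -0.0], [-0.183, -0.983, 0.0], [-0.0, -0.0, -1.0]]
force: [0.4, -0.4, -0.4]
opening: 0.006
gripper_force: 0.0
```

Run:
```python
from h import *
s=read_state();print(s['ee_pos'],s['force'],s['joint_positions'])
im,d=snapshot("wrist");cv2.imwrite("pics/w2.png",im[...,::-1])
for q in("gate_pull","keeper_grip","keeper_pin"): print(q,[(np.round(x['position'],4),round(x['p'],2)) for x in mark_of("wrist",q)[:2]])
```

```text
[ 0.49694222 -0.17063276  0.13661319] [ 0.37024483 -0.35558847 -0.43915965] [-2.40321874e+01  2.53415807e+01  1.03620495e+02  1.09088490e-02
  5.10468282e+01  7.65178228e+01]
gate_pull [(array([ 0.5887, -0.0799,  0.057 ]), 0.97)]
keeper_grip [(array([ 0.5223, -0.1757,  0.073 ]), 0.56)]
keeper_pin [(array([ 0.539 , -0.0893,  0.0731]), 0.55)]
```

View pics/w2.png

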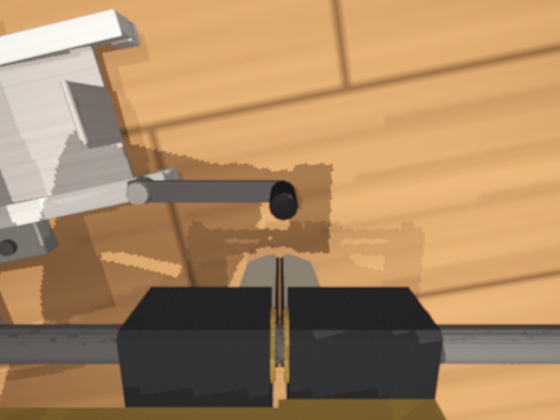

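The wrist view shows the pull now at the guide ends (gate home). The grip at (283,200) is straight ahead of the closed fingers (280,275). I'll go down and push the keeper round its arc.

Call:
carry_out(targets=[0,0,30,0,0,0,0,0,0,58,0,0,0,0,0,0,58,0,0,0,0,11,0,58,0,0,0,0,19,1,58,0,0,-0.087,0,27,1.3,58,0,0,-0.175,0,35,1,58,0,0,-0.262,0,43,0,58,0,0,-0.349,0])

```text
time: 10.75
ee_pos: [0.5406, -0.179, 0.0801]
ee_rot: [[0.986, 0.165, 0.002], [0.165, -0.986, -0.001], [0.002, 0.001, -1.0]]
force: [-1.5, 0.3, -0.6]
opening: 0.005
gripper_force: 0.4
```

Run:
```python
from h import *
s=read_state();p=np.array(s['ee_pos']);R=np.array(s['ee_rot'])
C=(R.T@(np.array([.539,-.090,p[2]])-p))*1000
print(C,np.degrees(np.arctan2(R[1,1],R[0,1])))
C=np.array([15.5,-90.])
for a in np.arange(7.5,61,7.5):
    a=np.radians(a);c,s_=np.cos(a),np.sin(a);print(np.round(C+np.array([[c,s_],[-s_,c]])@-C,1),round(-a,3))
```

```text
[ 1.31203737e+01 -8.80257271e+01 -6.32621086e-02] -80.50037991736014
[11.9  1.3] -0.131
[23.8  0.9] -0.262
[35.6 -0.9] -0.393
[47.1 -4.3] -0.524
[58.  -9.2] -0.654
[ 68.2 -15.4] -0.785
[ 77.5 -22.9] -0.916
[ 85.7 -31.6] -1.047
```

Call:
carry_out(targets=[12,1,0,0,0,-0.131,0,24,1,0,0,0,-0.262,0,35.6,-1,0,0,0,-0.393,0,47,-4,0,0,0,-0.524,0,58,-9,0,0,0,-0.654,0,68,-15.4,0,0,0,-0.785,0,77.5,-23,0,0,0,-0.916,0,85.7,-31.6,0,0,0,-1.047,0])

```text
time: 11.75
ee_pos: [0.62, -0.1336, 0.0802]
ee_rot: [[0.349, 0.937, 0.002], [0.937, -0.349, -0.001], [-0.0, 0.002, -1.0]]
force: [-2.1, -0.8, 0.6]
opening: 0.004
gripper_force: 0.5
```

Run:
```python
from h import *
s=read_state();p=np.array(s['ee_pos']);R=np.array(s['ee_rot'])
C=(R.T@(np.array([.539,-.090,p[2]])-p))*1000
print(C,np.degrees(np.arctan2(R[1,1],R[0,1])))
im,d=snapshot("wrist")
for q in("keeper_grip",): print(q,[(np.round(x['position'],4),round(x['p'],2)) for x in mark_of("wrist",q)[:2]])
C=np.array([15.5,-90.])
for a in (3,6,9,12,15,17,19,21):
    a=np.radians(a);c,s_=np.cos(a),np.sin(a);print(np.round(C+np.array([[c,s_],[-s_,c]])@-C,1),round(-a,3))
```

```text
[ 12.55259211 -91.12955864  -0.17166182] -20.42553762191653
keeper_grip [(array([ 0.6238, -0.1159,  0.0707]), 0.59)]
[4.7 0.7] -0.052
[9.5 1.1] -0.105
[14.3  1.3] -0.157
[19.1  1.3] -0.209
[23.8  0.9] -0.262
[27.   0.6] -0.297
[30.1  0.1] -0.332
[33.3 -0.4] -0.367
```

Call:
carry_out(targets=[4.7,0.7,0,0,0,-0.052,0,9.5,1,0,0,0,-0.105,0,14.3,1.3,0,0,0,-0.157,0,19,1.3,0,0,0,-0.209,0,23.8,1,0,0,0,-0.262,0,27,0.6,0,0,0,-0.297,0,29,0.2,0,0,0,-0.332,0,29,0,0,0,0,-0.367,0])

```text
time: 12.85
ee_pos: [0.6291, -0.1065, 0.0789]
ee_rot: [[-0.007, 1.0, 0.0], [1.0, 0.007, -0.0], [-0.0, 0.0, -1.0]]
force: [0.6, 0.5, -0.3]
opening: 0.003
gripper_force: 0.0
```

Call:
carry_out(targets=[1,0,0,0,0,0,0,1,0,0,0,0,0,0,2,0,0,0,0,0,0,2,0,0,0,0,0,0,3,0,0,0,0,0,0,3,0,0,0,0,0,0,3,0,0,0,0,0,0,3,0,0,0,0,0,0])

```text
time: 13.85
ee_pos: [0.6289, -0.1035, 0.0786]
ee_rot: [[-0.006, 1.0, 0.0], [1.0, 0.006, -0.0], [-0.0, 0.0, -1.0]]
force: [0.7, -1.8, 0.4]
opening: 0.006
gripper_force: 0.7
```

Call:
carry_out(targets=[0.5,0,0,0,0,0,0,1,0,0,0,0,0,0,1.5,0,0,0,0,0,0,2,0,0,0,0,0,0,2.5,0,0,0,0,0,0,3,0,0,0,0,0,0,3,0,0,0,0,0,0,3,0,0,0,0,0,0])

```text
time: 14.85
ee_pos: [0.629, -0.1029, 0.0787]
ee_rot: [[-0.006, 1.0, 0.001], [1.0, 0.006, -0.003], [-0.003, 0.001, -1.0]]
force: [-0.3, -15.9, -1.0]
opening: 0.006
gripper_force: 8.1
```

Call:
carry_out(targets=[-15,0,0,0,0,0,0,-30,0,-10,0,0,0,0,-35,0,-50,0,0,0,0,-35,-20,-100,0,0,0,0,-35,-60,-150,0,0,0,0,-35,-110,-190,0,0,0,0,-35,-160,-200,0,0,0,0,-35,-200,-200,0,0,0,0.32])

```text
time: 15.85
ee_pos: [0.4276, -0.1368, 0.2804]
ee_rot: [[-0.006, 1.0, 0.003], [1.0, 0.006, -0.001], [-0.001, 0.003, -1.0]]
force: [-0.0, -0.5, -0.2]
opening: 0.068
gripper_force: 0.0
```

Run:
```python
from h import *
s=read_state();print(s['ee_pos'],s['joint_positions'])
for c in("top","scene"):
    im,d=snapshot(c);cv2.imwrite(f"pics/{c}1.png",im[...,::-1])
    for q in("keeper_grip","gate_pull","bow_mid","keeper_pin"): print(c,q,[(np.round(x['position'],4),round(x['p'],2)) for x in mark_of(c,q)[:2]])
a=cv2.imread("pics/top1.png")[100:330,220:480];b=cv2.imread("pics/scene1.png")[120:330,100:330]
cv2.imwrite("pics/c1.png",np.hstack([cv2.resize(a,(400,400)),cv2.resize(b,(400,400))]))
R=Rt(.0227,np.radians(60));bow=np.array([.4305,.0895,.168])
delta(bow-.083*R[:,2],R)
```

```text
[ 0.42760565 -0.13683331  0.28038067] [-2.37002653e+01  6.80509017e+00  1.05914583e+02  2.04565309e-02
  6.71254033e+01 -2.40396905e+01]
top keeper_grip [(array([ 0.6279, -0.0836,  0.0729]), 0.73)]
top gate_pull [(array([ 0.591 , -0.0741,  0.0544]), 0.68)]
top bow_mid [(array([0.4297, 0.0909, 0.168 ]), 0.66)]
top keeper_pin [(array([ 0.5387, -0.0896,  0.0682]), 0.73)]
scene keeper_grip [(array([ 0.6321, -0.0869,  0.0707]), 0.55)]
scene gate_pull [(array([ 0.5899, -0.0765,  0.0543]), 0.8)]
scene bow_mid []
scene keeper_pin [(array([ 0.537 , -0.0867,  0.0709]), 0.61)]
mm [225.4, -39.1, 38.6] rot [-0.524, 0.004, -0.016]
```

View pics/c1.png

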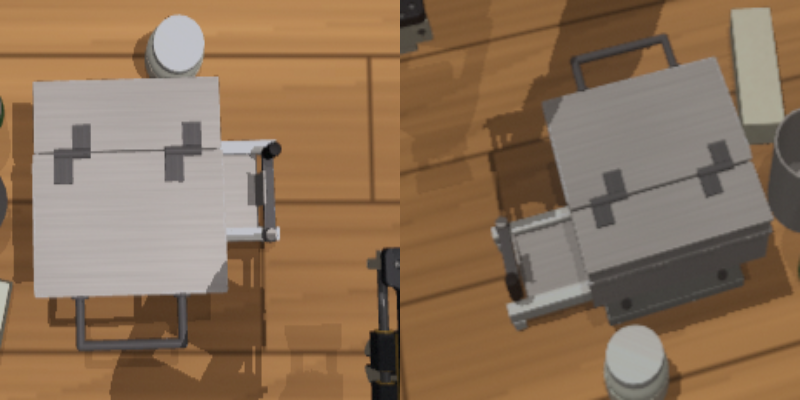

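Both crops show the keeper arm square across the guides just outside the pull, with its grip over the rear guide (top crop at (272,150)), so the gate is locked. Now the bow handle.

Call:
carry_out(targets=[45,-8,6,-0.1,0,0,0.32,90,-16,14,-0.2,0,-0.01,0.32,135,-24,24,-0.32,0,-0.016,0.32,180,-32,32,-0.42,0,-0.016,0.32,225,-39,38.6,-0.524,0.004,-0.016,0.32,225,-39,38.6,-0.524,0.004,-0.016,0.32,225,-39,38.6,-0.524,0.004,-0.016,0.32,225,-39,38.6,-0.524,0.004,-0.016,0.32])

```text
time: 17.35
ee_pos: [0.3895, 0.0872, 0.2404]
ee_rot: [[-0.021, 0.866, 0.5], [1.0, 0.018, 0.01], [-0.001, 0.5, -0.866]]
force: [0.2, -0.7, 0.6]
opening: 0.318
gripper_force: 0.0
```

Run:
```python
from h import *
s=read_state();print(s['ee_pos'],s['opening'],s['joint_positions'])
im,d=snapshot("wrist");cv2.imwrite("pics/w3.png",im[...,::-1])
print([(np.round(x['position'],4),round(x['p'],2)) for x in mark_of("wrist","bow_mid")[:2]])
R=Rt(.0227,np.radians(60));bow=np.array([.4305,.0895,.168])
delta(bow-.003*R[:,2],R)
```

```text
[0.38954759 0.08718517 0.24035642] 0.31779412067798957 [  8.19680543  -8.0486062  132.21617303  -8.01218093  26.23248273
  13.25333724]
[]
mm [1.5, -0.4, 80.1] rot [0.0, 0.002, -0.002]
```

View pics/w3.png

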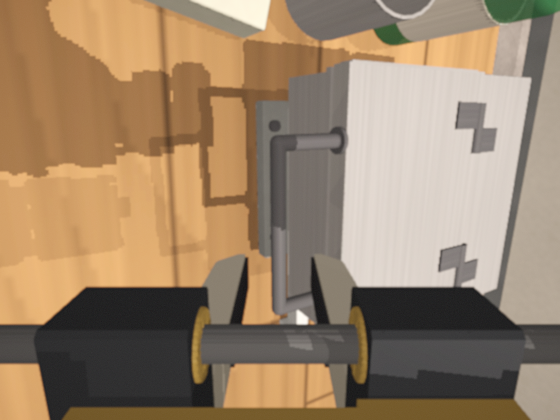

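The wrist view shows the bow bar upright at column 279, midway between the fingers (245 and 315). I'll go straight in along the tool axis and close.

Call:
carry_out(targets=[1,0,25,0,0,0,0.32,1,0,50,0,0,0,0.32,1,0,68,0,0,0,0.32,1,0,80,0,0,0,0.32,1,0,80,0,0,0,0.32,1,0,80,0,0,0,0,1,0,80,0,0,0,0,1,0,80,0,0,0,0])

```text
time: 18.45
ee_pos: [0.4286, 0.09, 0.171]
ee_rot: [[-0.022, 0.865, 0.5], [1.0, 0.02, 0.011], [-0.0, 0.501, -0.866]]
force: [-0.9, 0.3, -0.0]
opening: 0.097
gripper_force: 30.0
```

Run:
```python
from h import *
s=read_state();print(s['ee_pos'],s['opening'],s['gripper_force'],s['force'],s['joint_positions'])
im,d=snapshot("scene");cv2.imwrite("pics/s2.png",cv2.resize(im[60:340,80:400,::-1],(640,560)))
p=np.array(s['ee_pos']);R0=np.array(s['ee_rot']);g=p+.003*R0[:,2];print('grasp',g)
# hinge from grasp point: bar is (-183,-6) from hinge at angle 0
h=np.array([g[0]+.183*np.cos(.0227),0,g[2]+.006]);print('hinge est',h[[0,2]])
y=np.array([np.cos(.0227),np.sin(.0227),0]);hz=g+.183*y+np.array([0,0,.006])
for a in np.arange(5,61,5):
    t=np.radians(a);q=hz+y*(-.183*np.cos(t)+.006*np.sin(t))+np.array([0,0,.183*np.sin(t)-.006*np.cos(t)])
    print(a,np.round(R0.T@(q-g)*1000,1),np.round(q,4))
```

```text
[0.42857941 0.09001339 0.17103338] 0.0968840207581022 29.999964237213135 [-0.90827856  0.32701659 -0.01403214] [  7.63404823   5.36798878 132.416928   -14.62371432  12.73154668
  19.77380975]
grasp [0.43008074 0.0900462  0.16843628]
hinge est [0.6130336  0.17443628]
5 [ -0.    9.1 -13.2] [0.4313 0.0901 0.1844]
10 [ -0.   19.3 -25.7] [0.4339 0.0901 0.2003]
15 [ -0.   30.6 -37.3] [0.4379 0.0902 0.216 ]
20 [ -0.   42.8 -47.9] [0.4432 0.0903 0.2314]
25 [ -0.   56.  -57.6] [0.4498 0.0905 0.2463]
30 [ -0.   70.  -66.1] [0.4576 0.0907 0.2607]
35 [ -0.   84.7 -73.5] [0.4666 0.0909 0.2745]
40 [ -0.  100.  -79.7] [0.4767 0.0911 0.2875]
45 [ -0.  115.7 -84.6] [0.4879 0.0914 0.2996]
50 [ -0.  131.8 -88.2] [0.5    0.0916 0.3108]
55 [ -0.  148.1 -90.5] [0.513  0.0919 0.3209]
60 [ -0.  164.5 -91.4] [0.5268 0.0922 0.3299]
```

Call:
carry_out(targets=[0,6.8,-10,0.044,0,0,0,0,14.3,-19.6,0.088,0,0,0,0,22.4,-28.8,0.131,0,0,0,0,31.1,-37.2,0.175,0,0,0,0,40.4,-45.2,0.219,0,0,0,0,50.1,-52.6,0.262,0,0,0,0,60.3,-59.5,0.306,0,0,0,0,71,-66,0.35,0,0,0])

```text
time: 19.5
ee_pos: [0.4496, 0.0905, 0.2606]
ee_rot: [[-0.023, 0.988, 0.151], [1.0, 0.023, 0.002], [-0.001, 0.151, -0.989]]
force: [-44.6, -2.4, 17.4]
opening: 0.097
gripper_force: 30.0
```

Run:
```python
from h import *
s=read_state();print(s['ee_pos'],s['opening'],s['gripper_force'],s['force'],s['joint_positions'])
p=np.array(s['ee_pos']);R0=np.array(s['ee_rot']);g=p+.003*R0[:,2]
h=np.array([.613,.1744]);d=np.array([h[0]-g[0],g[2]-h[1]]);ang=np.degrees(np.arctan2(d[1],d[0]))+np.degrees(np.arctan2(6,183))
print('grasp',g,'r',np.linalg.norm(d),'lid',ang)
y=np.array([np.cos(.0227),np.sin(.0227),0]);hz=np.array([h[0],0.0942,h[1]])
gc=np.array([.4576,.0907,.2607])
for a in np.linspace(30,60,9)[1:]:
    t=np.radians(a);q=hz+y*(-.183*np.cos(t)+.006*np.sin(t))+np.array([0,0,.183*np.sin(t)-.006*np.cos(t)])
    print(a,np.round(R0.T@(q-gc)*1000,1),np.round(q,4))
```

```text
[0.44955471 0.09053555 0.26063496] 0.09732432709240404 30.009283125400543 [-44.56769872  -2.42585516  17.39736828] [  5.99603887   5.16396585 111.18120242  -0.93600437  55.00985112
   5.16737646]
grasp [0.45000751 0.09054274 0.25766934] r 0.18303096457329204 lid 28.93938482564957
33.75 [-0.   8.1 -9.3] [0.4642 0.0908 0.2711]
37.5 [ -0.1  16.8 -18. ] [0.4715 0.091  0.281 ]
41.25 [ -0.1  26.1 -26.2] [0.4794 0.0912 0.2905]
45.0 [ -0.1  35.8 -33.8] [0.4879 0.0914 0.2996]
48.75 [ -0.1  46.  -40.9] [0.4969 0.0916 0.308 ]
52.5 [ -0.1  56.6 -47.2] [0.5064 0.0918 0.3159]
56.25 [ -0.1  67.5 -52.9] [0.5163 0.092  0.3232]
60.0 [ -0.1  78.8 -58. ] [0.5267 0.0922 0.3299]
```

Force of about 48 N along the lid towards the hinge. I'll ease off outward 5 mm and read again.

Call:
carry_out(targets=[0,-2,-1.5,0,0,0,0,0,-4,-3,0,0,0,0,0,-4,-3,0,0,0,0,0,-4,-3,0,0,0,0,0,-4,-3,0,0,0,0,0,-4,-3,0,0,0,0,0,-4,-3,0,0,0,0,0,-4,-3,0,0,0,0])

```text
time: 20.5
ee_pos: [0.4512, 0.0906, 0.2649]
ee_rot: [[-0.022, 0.985, 0.169], [1.0, 0.022, 0.003], [-0.0, 0.169, -0.986]]
force: [-8.8, -0.1, -0.4]
opening: 0.096
gripper_force: 30.0
```

Run:
```python
from h import *
s=read_state();print(s['ee_pos'],s['opening'],s['gripper_force'],s['force'],s['torque'])
p=np.array(s['ee_pos']);R0=np.array(s['ee_rot']);g=p+.003*R0[:,2]
h=np.array([.613,.1744]);d=np.array([h[0]-g[0],g[2]-h[1]]);ang=np.degrees(np.arctan2(d[1],d[0]))+np.degrees(np.arctan2(6,183))
print('grasp',g,'r',np.linalg.norm(d),'lid',ang)
im,d=snapshot("scene");cv2.imwrite("pics/s3.png",cv2.resize(im[60:340,80:400,::-1],(640,560)))
print([(np.round(x['position'],4),round(x['p'],2)) for q in("bow_mid","lid_hinge") for x in mark_of("scene",q)[:2]])
```

```text
[0.45121292 0.09056813 0.26492347] 0.09588854634730974 29.997857809066772 [-8.77944586 -0.07232749 -0.35111242] [-0.11028772  1.77785459  0.03308171]
grasp [0.45171966 0.09057846 0.26196659] r 0.18351908915411078 lid 30.377469647294653
[(array([0.4523, 0.0865, 0.2584]), 0.88), (array([0.6135, 0.0944, 0.1766]), 0.59)]
```

View pics/s3.png

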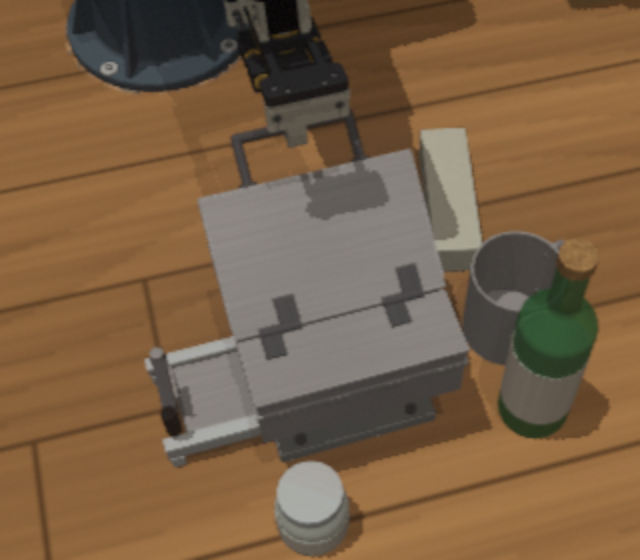

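The view shows the fingers holding the bow mid-bar (295,125) with the lid raised about 30°. The keeper and gate are unchanged and the bystanders are still in place. The side force came from a sign error in my arc: the 6 mm offset below the lid. I'll recompute.

```bash
cat >> h.py <<'E'
hz=np.array([.613,.0942,.1744])
def bar(a):
    y=np.array([np.cos(.0227),np.sin(.0227),0]);t=np.radians(a)
    return hz-y*(.183*np.cos(t)+.006*np.sin(t))+np.array([0,0,.183*np.sin(t)-.006*np.cos(t)])
def lid():
    s=read_state();R=np.array(s['ee_rot']);g=np.array(s['ee_pos'])+.003*R[:,2]
    d=[hz[0]-g[0],g[2]-hz[2]];print('g',np.round(g,4),'r',round(np.hypot(*d),4),'lid',np.degrees(np.arctan2(d[1],d[0])+np.arctan2(6,183)),'F',np.round(s['force'],1),'j',np.round(s['joint_positions'],1))
    return R,g
E
python3 - <<'E'
from h import *
R,g=lid();gc=np.array([.4532,.0907,.2631])
for a in np.linspace(30,60,9)[1:]: print(a,np.round(R.T@(bar(a)-gc)*1000,1),np.round(bar(a),4))
E
```

```text
g [0.4517 0.0906 0.262 ] r 0.1835 lid 30.376798242848764 F [-9.1 -1.3  0.3] j [  6.    4.6 111.3  -1.   54.4   5.2]
33.75 [-0.1  5.6 -7.1] [0.4575 0.0907 0.2711]
37.5 [ -0.1  13.9 -15.8] [0.4642 0.0908 0.281 ]
41.25 [ -0.1  22.7 -24. ] [0.4715 0.091  0.2905]
45.0 [ -0.1  32.  -31.5] [0.4794 0.0912 0.2996]
48.75 [ -0.1  41.8 -38.4] [0.4879 0.0914 0.308 ]
52.5 [ -0.1  52.  -44.7] [0.4969 0.0916 0.3159]
56.25 [ -0.1  62.6 -50.3] [0.5064 0.0918 0.3232]
60.0 [ -0.1  73.5 -55.2] [0.5163 0.092  0.3299]
```

Call:
carry_out(targets=[0,5,-7.5,0,0,0,0,0,13.5,-16,0,0,0,0,0,22.7,-24,0,0,0,0,0,32,-31.5,0,0,0,0,0,42,-38.4,0,0,0,0,0,52,-44.7,0,0,0,0,0,60,-49,0,0,0,0,0,66,-52,0,0,0,0])

```text
time: 21.65
ee_pos: [0.5088, 0.092, 0.3299]
ee_rot: [[-0.023, 0.985, 0.173], [1.0, 0.022, 0.004], [-0.0, 0.173, -0.985]]
force: [-8.1, 0.4, 5.3]
opening: 0.099
gripper_force: 30.0
```

Call:
carry_out(targets=[0,0,0,0,0,0,0,0,0,0,0,0,0,0,0,0,0,0,0,0,0,0,0,0,0,0,0,0,0,0,0,0,0,0,0,0,0,0,0,0,0,0,0,0,0,0,0,0,0,0,0,0,0,0,0,0])

```text
time: 22.65
ee_pos: [0.5087, 0.0919, 0.3297]
ee_rot: [[-0.023, 0.985, 0.174], [1.0, 0.022, 0.004], [-0.0, 0.174, -0.985]]
force: [-8.8, -0.1, 7.0]
opening: 0.097
gripper_force: 30.0
```

Run:
```python
from h import *
R,g=lid()
k=calibration("top")
for c in("top","scene"):
    im,d=snapshot(c);cv2.imwrite(f"pics/{c}4.png",im[...,::-1])
    print(c,[(q,np.round(x['position'],4),round(x['p'],2)) for q in("bow_mid","lid_hinge") for x in mark_of(c,q)[:1]])
    m=outline_of(c,"lid")
    if m and m[0]['p']>.4:
        m=cv2.erode(m[0]['mask'].astype(np.uint8),np.ones((5,5)))>0;m&=d>0
        v,u=np.nonzero(m);k=calibration(c);X=np.linalg.inv(k['camera_matrix'])@np.vstack([u,v,np.ones_like(u)])*d[v,u]
        Rc=cv2.Rodrigues(np.array(k['rvec'],float))[0];X=(Rc.T@(X-np.array(k['tvec'],float).reshape(3,1))).T
        # plane ransac
        rng=np.random.default_rng(0);best=None
        for _ in range(400):
            A=X[rng.choice(len(X),3,0)];n=np.cross(A[1]-A[0],A[2]-A[0]);n/=np.linalg.norm(n)+1e-12
            i=abs((X-A[0])@n)<.003
            if best is None or i.sum()>best.sum():best=i
        Y=X[best];n=np.linalg.svd(Y-Y.mean(0),full_matrices=False)[2][2];n*=np.sign(n[2]);print('plane',best.sum(),len(X),n,'tilt',np.degrees(np.arccos(n[2])),Y.min(0),Y.max(0))
```

```text
g [0.5092 0.092  0.3268] r 0.1844 lid 57.621147234218064 F [-8.8 -0.1  7. ] j [ 5.4  7.3 98.9 -0.8 63.9  4.4]
top [('lid_hinge', array([0.6157, 0.0906, 0.1782]), 0.58)]
plane 3512 3860 [0.83238828 0.02002991 0.5538308 ] tilt 56.369778918630075 [ 0.50808557 -0.00889466  0.17732906] [0.61250598 0.19349531 0.33136081]
scene [('bow_mid', array([0.509 , 0.0877, 0.3237]), 0.81), ('lid_hinge', array([0.6129, 0.0945, 0.1732]), 0.61)]
plane 6782 7337 [0.83844687 0.02232816 0.54452575] tilt 57.00773902436357 [ 0.5139689  -0.00645369  0.17722122] [0.61706995 0.19503232 0.33077426]
```

Call:
carry_out(targets=[0,2,-1.3,0,0,0,0,0,4,-2.5,0,0,0,0,0,6,-3.6,0,0,0,0,0,8.2,-4.5,0,0,0,0,0,8.2,-4.5,0,0,0,0,0,8.2,-4.5,0,0,0,0,0,8.2,-4.5,0,0,0,0,0,8.2,-4.5,0,0,0,0])

```text
time: 24.05
ee_pos: [0.5161, 0.0921, 0.3349]
ee_rot: [[-0.022, 0.985, 0.174], [1.0, 0.022, 0.004], [-0.0, 0.174, -0.985]]
force: [-5.8, -0.3, 3.6]
opening: 0.101
gripper_force: 30.0
```

```bash
cat > chk.py <<'E'
from h import *
R,g=lid()
for c in("top","scene"):
    im,d=snapshot(c);cv2.imwrite(f"pics/{c}5.png",im[...,::-1])
    print(c,[(q,np.round(x['position'],4),round(x['p'],2)) for q in("bow_mid","lid_hinge","keeper_grip","gate_pull","jug","wine_bottle","carton","jar") for x in mark_of(c,q)[:1]])
    m=outline_of(c,"lid")[0]['mask']
    m=cv2.erode(m.astype(np.uint8),np.ones((5,5)))>0;m&=d>0
    v,u=np.nonzero(m);k=calibration(c);X=np.linalg.inv(k['camera_matrix'])@np.vstack([u,v,np.ones_like(u)])*d[v,u]
    Rc=cv2.Rodrigues(np.array(k['rvec'],float))[0];X=(Rc.T@(X-np.array(k['tvec'],float).reshape(3,1))).T
    rng=np.random.default_rng(0);best=None
    for _ in range(400):
        A=X[rng.choice(len(X),3,0)];n=np.cross(A[1]-A[0],A[2]-A[0]);n/=np.linalg.norm(n)+1e-12
        i=abs((X-A[0])@n)<.003
        if best is None or i.sum()>best.sum():best=i
    Y=X[best];n=np.linalg.svd(Y-Y.mean(0),full_matrices=False)[2][2];n*=np.sign(n[2]);print('tilt',np.degrees(np.arccos(n[2])),best.sum(),len(X))
E
python3 chk.py
```

```text
g [0.5167 0.0921 0.332 ] r 0.1847 lid 60.43230440794813 F [-5.8 -0.3  3.6] j [ 5.4  7.9 97.4 -0.8 64.7  4.4]
top [('lid_hinge', array([0.6135, 0.0925, 0.1744]), 0.68), ('keeper_grip', array([ 0.6312, -0.0846,  0.0698]), 0.79), ('gate_pull', array([ 0.5895, -0.0764,  0.058 ]), 0.97), ('jug', array([ 5.765e-01,  2.940e-01, -1.000e-04]), 0.91), ('wine_bottle', array([0.686, 0.282, 0.003]), 0.64), ('carton', array([0.403 , 0.2815, 0.0051]), 0.7), ('jar', array([ 0.7394,  0.0281, -0.0009]), 0.71)]
tilt 59.1598806175527 3171 3506
scene [('bow_mid', array([0.5183, 0.0896, 0.3292]), 0.69), ('lid_hinge', array([0.6144, 0.0928, 0.1756]), 0.6), ('keeper_grip', array([ 0.6274, -0.0841,  0.0705]), 0.59), ('gate_pull', array([ 0.589 , -0.0738,  0.0575]), 0.76), ('jug', array([5.778e-01, 2.953e-01, 1.000e-04]), 0.59), ('wine_bottle', array([ 0.6806,  0.2871, -0.0022]), 0.56), ('carton', array([0.4023, 0.2771, 0.0008]), 0.7), ('jar', array([0.7445, 0.0223, 0.0016]), 0.77)]
tilt 59.78202161256311 6752 7203
```

Three estimates of the lid angle (60.4°, 59.2°, 59.8°) agree on about 60°. The keeper is locked, the bystanders have not moved and the lid is held steady, so I'm handing in.

```bash
python3 -c "
from plant import *
print(job_done())"
```

```text
the job is handed in; nothing more can be done
None
```

The gate is pushed home against its stop, the keeper is locked square behind the pull, and the lid is held by its bow handle at about 60° (three estimates between 59.2° and 60.4°); the jug, bottle, carton and jar were not moved, and I handed the job in at about 25 s.

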